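Hold a tube offcut home in the corner of a magnetic chuck

ROBOT

A 6-joint arm with a two-finger parallel gripper is mounted at the origin on the work surface; the furniture and walls round the work are solid. World frame = base frame: x ahead of the robot, y to its left, z up, the work surface at z = 0. Lengths are in mm, angles in rad, forces in N, time in s.
With the tool pointing down it reaches from about 325 to 900 mm from the base axis. Payload 3.5 kg.
Tool frame: the origin (TCP) lies at the very end of the fingers, on their centre line; the grasp point (between the pads) lies 19 mm behind it; x points along the fingers, z is the direction in which the jaws open and shut, and the axes are right-handed (so a half turn about x gives the same grasp; the last joint's range is limited). The gripper opens to 85 mm and grips with 20 to 120 N. Pads are 22 mm wide; open, the fingers measure 114 mm over their backs; the gripper's body (76 mm by 85 mm) begins 54 mm behind the grasp point. The pads swing forward as they close: fully open they stand 13 mm farther back than shut.
Start: joints at [-1.311, 0.276, -0.026, 1.268, 0, 1.467], TCP at [221.796, -584.318, 203.613] pointing down, gripper open.
Joint ranges: [-3.12, 3.12], [-0.85, 1.88], [-1.08, 1.24], [-1.95, 2.15], [-1.57, 1.53], [-3.14, 3.14]. Speed limits (rad/s): [2.57, 2.57, 3.14, 3.14, 3.14, 3.14].

INTERFACE

Orientations are given as a unit quaternion [x, y, z, w].
In Python, from station import r gives the robot as it stands.
- The arm moves only by the shell command python3 -m jog 'ROWS' [OPENING] [FORCE]. ROWS is a JSON object of lists of equal length, an entry for each row: "offset": the shift along the world's x, y, z each as a share of 300 mm, from -1 to 1, a list of three; "angular": the turn, a rotation vector about the world's x, y, z each as a share of pi/2 rad, from -1 to 1, a list of three. A call has 1 to 20 rows; each row is the pose to reach, as a shift and turn from the pose measured when the call began; what a row does not reach only later rows make up. A row lasts 1/8 s, in which the tool goes at most 62.5 mm and 10.7 degrees, less where a joint would pass 70% of its speed; a pose out of reach is approached as far as the arm can. A call with a number of a shift or a turn outside -1 to 1 is refused whole. A call with a gripper value outside its range is refused whole. OPENING is the opening, from 0 (shut) to 1 (fully open), set as the call begins (- or left out, the last holds). The fingers move at their own pace and stop on an object; FORCE is the grip in N (left out, the last holds). Time passes only in rows, so rows that repeat a pose let the fingers close. It gives the time, the measured TCP pose, the force and the opening at its end, in the units of the state.
- r.read_state(): the state, without advancing time (a new reading comes with each control period).
- r.get_image(name): name is "scene" or "top" or "wrist"; returns a dict with "pixels" (480x640x3 uint8, red, green, blue), "range_z" (480x640 float32, mm along the optical axis (not along the pixel's ray), 0 where there is no reading), "mtx" (3x3 intrinsics, pixels), "dist_coeffs" ([k1, k2, p1, p2, k3] as OpenCV has them; the pictures are not rectified), "R" (3x3) and "t" (3): a world point X has camera coordinates R X + t; the wrist camera has in their place "tool_from_camera" (4x4, takes a point from camera to tool coordinates, whose origin is the TCP and whose axes are the tool frame's). Camera axes: x right, y down, z forward; pixel columns grow to the right and rows downward; lengths in mm; the calibration is good to about 2 mm. A picture is of the moment at which its call begins: read the wrist's pose just before it.
- r.job_done(): hands the job in, once; it reports no verdict.
The state is a dict: "time": time; "joints": joint angles; "joint_velocities": joint speeds; "joint_efforts": joint torques, N m; "ee_pos": TCP position; "tcp_rot": TCP orientation; "wrist_force": force on the tool from outside, world axes, zero at the start; "torque": the same for the moment, N m; "width": opening from 0.0 (shut) to 1.0 (fully open).
Only numpy, scipy, OpenCV 4.12 (cv2) and the standard library are available. Lean on these libraries where they do the work, as an engineer would, in place of code of your own. Each camera call takes 0.05 s, during which the arm holds its last target.

TASK

The magnetic chuck on the bench was left switched on: throw its lever right over to the back, so that the magnet is off and cannot grab the work. Then take the square-tube offcut that lies to the left of the chuck (not the scrap at the far edge of the bench) and lay it on the chuck's face with one open sawn end against the short end stop and a closed side against the long back rail, and push it fully home into that corner. Finish still holding it there, keeping it pressed against both stops and not letting go, so that I can switch the magnet back on; leave the other things on the bench where they are.

Things in the scene. Friction and masses are not known exactly. Their poses are not given: they have to be found in the camera images.
- chuck: Magnetic chuck, a fixed steel block 110 mm (its x) by 200 mm (its y), with thin brass lines across its flat work face 52 mm above the bench; a flange 12 mm high sticks out 12 mm at the front and back. Origin at the centre of the underside. Its x axis points to the back rail (roughly away from the robot), its y axis (roughly to the robot's left) to the end stop, z up; the lever is at its -y end
- back_rail: Fixed steel rail 8 mm thick along the whole long +x edge of the chuck; its inner face is at chuck x = +55 mm and it stands 10 mm above the work face (62 mm above the bench). Origin as the chuck's
- end_stop: Fixed steel plate 8 mm thick across the +y end of the chuck, spanning chuck x from -39 to +51 mm; its inner face is at chuck y = +100 mm and it stands 20 mm above the work face (72 mm above the bench). Origin as the chuck's
- corner (a point): The inner corner where the back rail and the end stop meet at the level of the work face: chuck x = +55, y = +100, z = 52 mm; axes as the chuck's. Metal drags on metal here (friction coefficient about 1): pressing the work down or against one stop hinders its sliding to the other; a push of 10 to 20 N along each direction makes both contacts sure
- lever (a joint): Angle of the chuck's lever about an axis along the chuck's y: 0 = on, leaning 50 degrees to the front (-x, towards the robot); it swings up and over to 1.745 rad = off, leaning 50 degrees to the back. A sprung detent holds it at both ends: it resists with up to about 5 N at the knob in the first half and then snaps over by itself past the upright middle
- lever_knob (a point): Centre of the black ball knob, 27 mm in diameter, at the end of the lever, 95 mm from the pivot; at chuck y = -128 mm; when on it lies 73 mm in front of the pivot and 61 mm above it
- lever_pivot (a point): Point on the lever's axis in the plane in which the knob swings: chuck x = 0, y = -128 mm, 28 mm above the bench; the line through it along the chuck's y is the axis
- tube_offcut: The work, left of the chuck: loose offcut of dark steel square tube, 60 mm wide (its x, closed side walls), 70 mm long (its y, open sawn ends), 60 mm high, about 0.4 kg. Origin at the centre of its underside. Grip it across the 60 mm, fingertips kept above the back rail. Home: origin at chuck x = 25, y = 65, z = 52 mm, its y along the chuck's y, either way round
- flat_offcut: Bystander: flat bar offcut 40 x 122 x 10 mm, loose; origin at the centre of its underside
- angle_offcut: Bystander: angle-iron offcut, 75 mm long (x), legs 40 mm, loose; origin at the centre of its underside
- tape_measure: Bystander: yellow pocket tape measure standing 62 mm high, behind the chuck
- oil_can: Bystander: small red oil can 156 mm high with a thin spout, on the right
- ratchet: Bystander: ratchet handle 200 mm long, 30 mm high, lying in front of the chuck, towards the robot

How it is judged:
By the outcome, as a careful person would: the job done as asked, in the order asked, and still so for the second after the job is handed in, while the arm keeps its last pose, push and grip.
It also fails if it takes over 72 s, if anything falls off the work surface, if the arm or the gripper's body presses on something with over 40 N, if the wrist force passes 120 N, or if a joint passes its speed limit or range.

## Working session

There is one attempt and no reset: what is moved stays moved. The work goes in short steps, Python scripts to look and compute and a shell command to move; the robot and the scene stay as the last step left them, time stands still between calls to the robot, and variables do not carry over. Pictures are saved under pics/ and viewed, and the job is handed in when it is done.

```bash
ls; mkdir -p pics
python3 - <<'E'
from station import r
import cv2,numpy as np
s=r.read_state();print({k:np.round(v,3).tolist() for k,v in s.items()})
for n in("scene","top"):
    d=r.get_image(n);cv2.imwrite(f"pics/{n}0.png",d["pixels"][:,:,::-1]);np.savez(f"pics/{n}0.npz",**d)
    print(n,d["mtx"],d["dist_coeffs"],d["R"],d["t"])
E
```

```text
pics
{'time': 0.0, 'joints': [-1.311, 0.277, -0.028, 1.268, -0.0, 1.467], 'joint_velocities': [0.0, -0.001, 0.002, -0.001, -0.0, -0.003], 'joint_efforts': [-0.001, -44.551, 29.52, 0.017, -0.0, -0.0], 'ee_pos': [221.589, -583.481, 202.43], 'tcp_rot': [0.402, 0.583, -0.401, 0.581], 'wrist_force': [-0.102, 0.554, -0.199], 'torque': [0.004, 0.033, -0.079], 'width': 1.0}
scene [[503.36749676   0.         315.52101678]
 [  0.         503.36749676 244.39151897]
 [  0.           0.           1.        ]] [-0.12903168  0.          0.          0.          0.        ] [[-0.76864552 -0.63956377 -0.01192625]
 [-0.33241585  0.41529684 -0.8467752 ]
 [ 0.54651968 -0.64690549 -0.5318172 ]] [400.57115691 255.73245566 808.45777217]
top [[539.16623929   0.         311.87793295]
 [  0.         539.16623929 238.91973888]
 [  0.           0.           1.        ]] [-0.10748418  0.          0.          0.          0.        ] [[-3.56703381e-04 -9.99859080e-01  1.67837203e-02]
 [-9.96604913e-01 -1.02639118e-03 -8.23261389e-02]
 [ 8.23317641e-02 -1.67561041e-02 -9.96464106e-01]] [ -57.24945839  563.50753433 1374.17800048]
```

View pics/scene0.png

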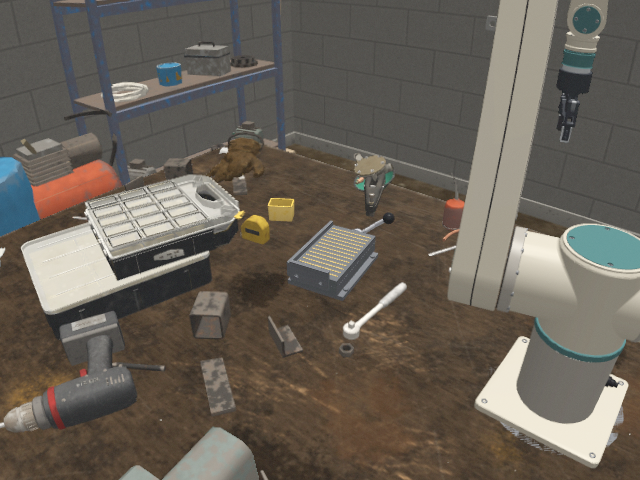

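View pics/top0.png

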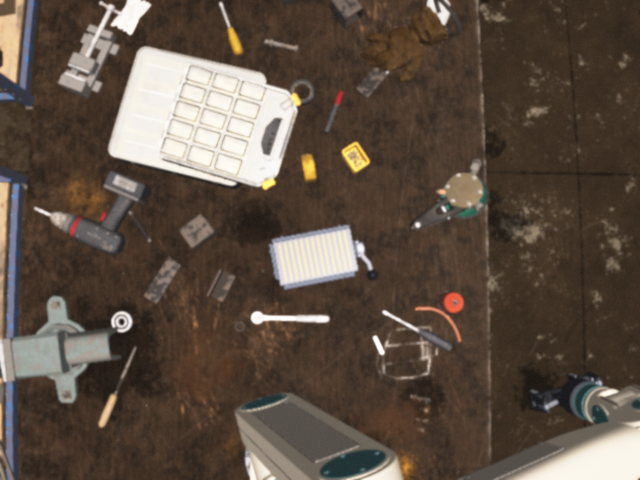

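Run:
```python
import cv2
a=cv2.imread("pics/top0.png")
c=a[200:310,160:390];cv2.imwrite("pics/t1.png",cv2.resize(c,None,fx=3.4,fy=3.4,interpolation=cv2.INTER_CUBIC))
a=cv2.imread("pics/scene0.png")
c=a[190:370,180:420];cv2.imwrite("pics/s1.png",cv2.resize(c,None,fx=3.3,fy=3.3,interpolation=cv2.INTER_CUBIC))
```

```text
(no output)
```

View pics/t1.png

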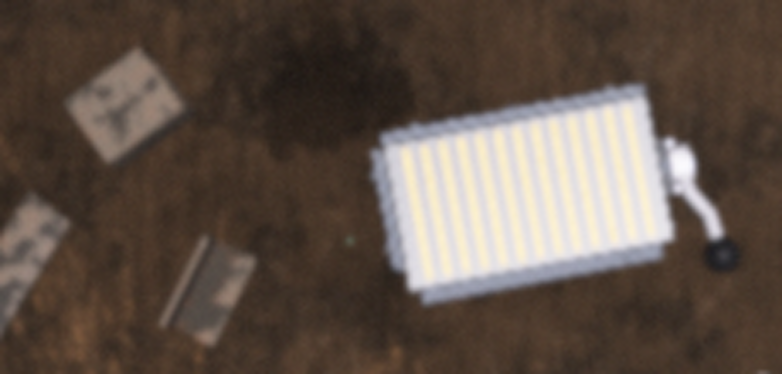

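View pics/s1.png

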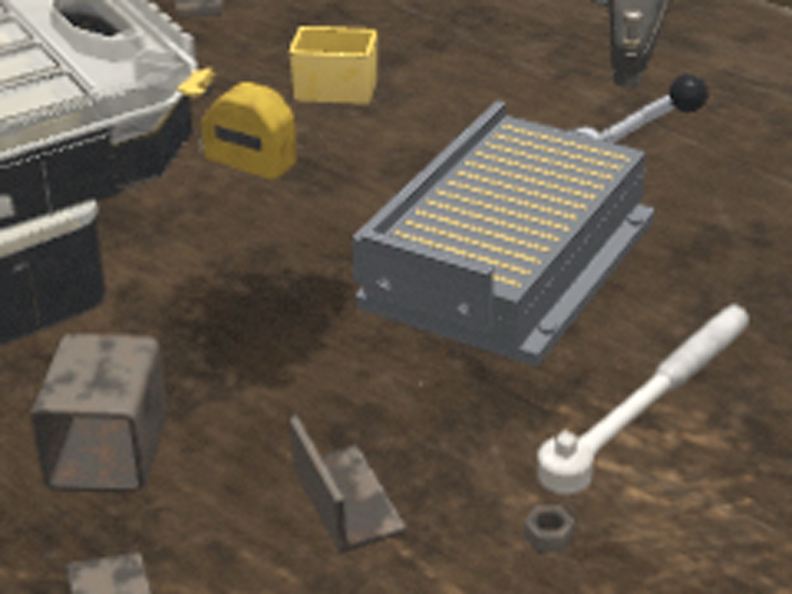

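```bash
cat > h.py <<'E'
import numpy as np,cv2
def cloud(d):
    K,D=d["mtx"],d["dist_coeffs"];z=d["range_z"].astype(float)
    v,u=np.indices(z.shape);p=np.stack([u.ravel(),v.ravel()],1).astype(np.float64)
    n=cv2.undistortPoints(p.reshape(-1,1,2),K,D).reshape(-1,2)
    c=np.c_[n*z.ravel()[:,None],z.ravel()]
    P=((c-d["t"])@d["R"]).reshape(480,640,3);P[z==0]=np.nan
    return P
def plane(d,uv,h):
    n=cv2.undistortPoints(np.float64(uv).reshape(-1,1,2),d["mtx"],d["dist_coeffs"]).reshape(-1,2)
    ray=np.c_[n,np.ones(len(n))]@d["R"];o=-d["R"].T@d["t"]
    return o+ray*((h-o[2])/ray[:,2])[:,None]
def proj(d,X):
    return cv2.projectPoints(np.float64(X).reshape(-1,1,3),cv2.Rodrigues(d["R"])[0],d["t"],d["mtx"],d["dist_coeffs"])[0].reshape(-1,2)
E
python3 - <<'E'
from h import *
for n in("top","scene"):
    d=dict(np.load(f"pics/{n}0.npz"));P=cloud(d)
    print(n,"cam",-d["R"].T@d["t"])
    bx={"top":{"chuck":(215,295,265,360),"tube":(205,255,175,220),"knob":(265,285,362,382)},"scene":{"chuck":(215,300,280,385),"tube":(285,345,185,235),"knob":(208,228,378,398)}}[n]
    for k,(a,b,c,e) in bx.items():
        Q=P[a:b,c:e].reshape(-1,3);Q=Q[np.isfinite(Q[:,0])]
        lo,hi={"chuck":(47,56),"tube":(55,66),"knob":(75,110)}[k]
        S=Q[(Q[:,2]>lo)&(Q[:,2]<hi)]
        print(k,len(S),Q[:,2].min().round(),Q[:,2].max().round(),np.median(S,0).round(1))
        if len(S)>5: print(cv2.minAreaRect(S[:,:2].astype(np.float32)), np.percentile(S,[2,98],axis=0).round(1).tolist())
d=dict(np.load("pics/top0.npz"))
# top crop: scale 3.4, origin (160,200)
f=lambda L:np.float64(L)/3.4+[160,200]
print("rail inner top ends z62/outer",plane(d,f([[381,133],[643,86]]),62)[:,:2].round(1))
print("face corners",plane(d,f([[410,291],[672,239]]),52)[:,:2].round(1))
print("tube",plane(d,f([[138,46],[66,101],[112,165],[188,104]]),60)[:,:2].round(1))
print("knob",plane(d,f([[722,254]]),89).round(1))
E
```

```text
top cam [ 448.43545741  -33.63714199 1416.67131049]
chuck 3023 -10.0 78.0 [520.3 -64.5  52. ]
((522.2518310546875, -64.22612762451172), (117.88257598876953, 217.2530059814453), 11.185948371887207) [[457.1, -161.6, 47.6], [579.1, 31.9, 55.7]]
tube 593 -9.0 68.0 [582.4 237.1  60.2]
((582.4075317382812, 237.119873046875), (61.05615997314453, 70.91095733642578), 36.392066955566406) [[546.7, 200.9, 55.7], [616.0, 275.3, 65.3]]
knob 109 -8.0 106.0 [ 473.6 -201.1   97.4]
((475.2378234863281, -204.3854522705078), (25.351890563964844, 34.39130401611328), 73.40970611572266) [[459.1, -213.5, 76.5], [491.6, -191.3, 105.4]]
scene cam [-48.93133061 672.98169197 651.27695889]
chuck 2512 -5.0 98.0 [515.6 -59.9  51.8]
((522.931884765625, -69.54225158691406), (117.81572723388672, 234.06228637695312), 10.655903816223145) [[454.7, -163.0, 48.2], [581.1, 45.2, 54.8]]
tube 764 -3.0 64.0 [581.4 240.7  60.1]
((584.0411987304688, 238.62359619140625), (61.70124816894531, 71.59234619140625), 36.00851058959961) [[545.6, 202.3, 56.2], [617.5, 277.7, 62.6]]
knob 122 -4.0 104.0 [ 468.7 -196.2   92.5]
((475.728271484375, -197.3355255126953), (37.258445739746094, 21.114686965942383), 15.323782920837402) [[459.3, -208.7, 76.5], [487.9, -188.6, 101.9]]
rail inner top ends z62/outer [[ 559.8   43.9]
 [ 595.1 -150.7]]
face corners [[ 443.    22.4]
 [ 481.5 -172.6]]
tube [[624.9 226.1]
 [583.6 279.4]
 [535.9 244. ]
 [581.4 187.9]]
knob [[ 469.7 -205.1   89. ]]
```

Run:
```python
from h import *
from scipy.spatial.transform import Rotation as R
from station import r
s=r.read_state();M=R.from_quat(s["tcp_rot"]).as_matrix();print(M.round(3), np.degrees(np.arctan2(M[1,2],M[0,2])))
d=dict(np.load("pics/top0.npz"))
print("oilcan",plane(d,[[453,302],[389,315],[449,347]],100).round(0), "tape",plane(d,[[309,167],[355,157]],62).round(0))
# fit chuck
th=np.radians(10.8)
import itertools
f=lambda L:np.float64(L)/3.4+[160,200]
obs_t=f([[410,291],[672,239]])
g=lambda L:np.float64(L)/3.3+[180,190]
ds=dict(np.load("pics/scene0.npz"))
print("scene: face front end corners, knob", plane(ds,g([[643,155],[516,303]]),52).round(1),plane(ds,g([[688,92]]),89).round(1), "rail outer top",plane(ds,g([[502,101],[356,237]]),62).round(1))
```

```text
[[-0.001  0.935  0.355]
 [ 0.002  0.355 -0.935]
 [-1.     0.    -0.002]] -69.21285988880105
oilcan [[ 402. -403.  100.]
 [ 371. -244.  100.]
 [ 292. -392.  100.]] tape [[ 745.  -49.   62.]
 [ 771. -167.   62.]]
scene: face front end corners, knob [[ 481.2 -165.5   52. ]
 [ 444.2   26.2   52. ]] [[ 471.4 -203.4   89. ]] rail outer top [[ 593.9 -150.3   62. ]
 [ 558.    44.9   62. ]]
```

```bash
python3 -m jog '{"offset":[[0,0,0.2],[0.1,0.2,0.2],[0.2,0.4,0.2],[0.3,0.6,0.2],[0.4,0.8,0.2],[0.5,0.95,0.2],[0.6,0.98,0.2],[0.6,0.98,0.2],[0.6,0.98,0.2],[0.6,0.98,0.2]],"angular":[[0,0,0.1],[0,0,0.2],[0,0,0.3],[0,0,0.4],[0,0,0.5],[0,0,0.6],[0,0,0.7],[0,0,0.8],[0,0,0.89],[0,0,0.89]]}' 0 40
python3 - <<'E'
from station import r
import cv2,numpy as np
from h import *
from scipy.spatial.transform import Rotation as R
s=r.read_state();M=R.from_quat(s["tcp_rot"]).as_matrix();print(s["ee_pos"],s["joints"], np.degrees(np.arctan2(M[1,2],M[0,2])),M[:,0])
d=r.get_image("wrist");cv2.imwrite("pics/w1.png",d["pixels"][:,:,::-1]);np.savez("pics/w1.npz",**d,ee=s["ee_pos"],q=s["tcp_rot"]);print(d["tool_from_camera"])
E
```

```text
time: 1.35
ee_pos: [401.4, -289.2, 262.1]
tcp_rot: [-0.066, 0.705, 0.067, 0.703]
wrist_force: [-0.9, 1.1, 0.3]
width: -0.002
[ 401.4481766  -289.15037693  262.07833319] [-0.75394932  0.01921884 -0.20439198  1.34953871 -0.00152875  0.62809375] 10.814943693999203 [-2.76191957e-03  4.96375460e-04 -9.99996063e-01]
[[-1.64907790e-03 -3.27359770e-01  9.44898334e-01 -1.71108054e+02]
 [-5.02705422e-04 -9.44899228e-01 -3.27360957e-01  8.45451740e+01]
 [ 9.99998514e-01 -1.01484923e-03  1.39364690e-03 -1.50056515e-01]
 [ 0.00000000e+00  0.00000000e+00  0.00000000e+00  1.00000000e+00]]
```

View pics/w1.png

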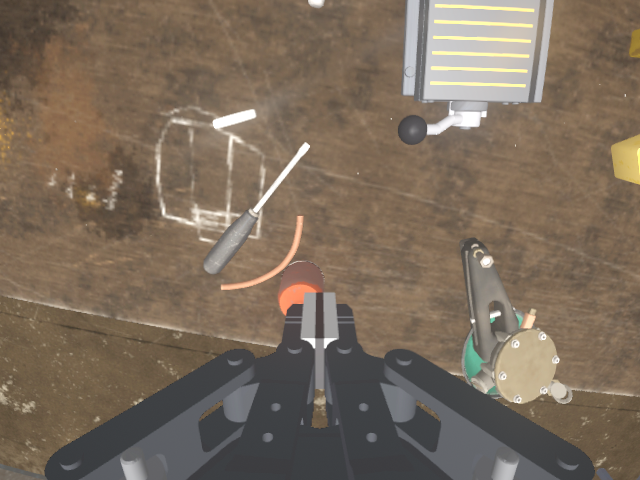

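```bash
cat >> h.py <<'E'
from scipy.spatial.transform import Rotation as Rn
def wr(d):
    d=dict(d);T=d["tool_from_camera"];M=Rn.from_quat(d["q"]).as_matrix()
    Rw=M@T[:3,:3];tw=M@T[:3,3]+d["ee"]
    d["R"]=Rw.T;d["t"]=-Rw.T@tw;return d
E
python3 - <<'E'
from h import *
d=wr(np.load("pics/w1.npz"))
P=cloud(d);Q=P[120:140,403:423].reshape(-1,3);print(np.nanmin(Q[:,2]),np.nanmax(Q[:,2]))
print("knob",plane(d,[[412.5,130]],89).round(1))
a=cv2.imread("pics/w1.png")[0:150,380:580];cv2.imwrite("pics/w1c.png",cv2.resize(a,None,fx=4,fy=4,interpolation=cv2.INTER_CUBIC))
E
```

```text
93.83638584618532 104.99652165119333
knob [[ 473.2 -204.4   89. ]]
```

View pics/w1c.png

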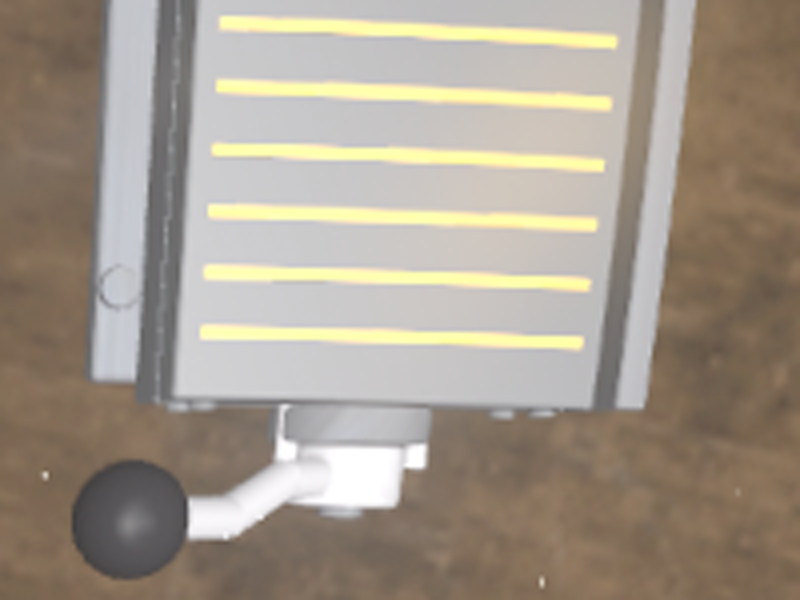

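```bash
python3 -m jog '{"offset":[[0.02,0.12,-0.1],[0.04,0.245,-0.2],[0.04,0.245,-0.35],[0.04,0.245,-0.5],[0.04,0.245,-0.617],[0.04,0.245,-0.617],[0.04,0.245,-0.617]],"angular":[[0,0,0],[0,0,0],[0,0,0],[0,0,0],[0,0,0],[0,0,0],[0,0,0]]}'
python3 - <<'E'
from station import r
import cv2,numpy as np
from h import *
s=r.read_state()
d=r.get_image("wrist");cv2.imwrite("pics/w2.png",d["pixels"][:,:,::-1]);np.savez("pics/w2.npz",**d,ee=s["ee_pos"],q=s["tcp_rot"])
E
```

```text
time: 2.28
ee_pos: [414.1, -216.5, 78.2]
tcp_rot: [-0.066, 0.705, 0.066, 0.704]
wrist_force: [0.5, -0.8, -0.7]
width: 0.0
```

View pics/w2.png

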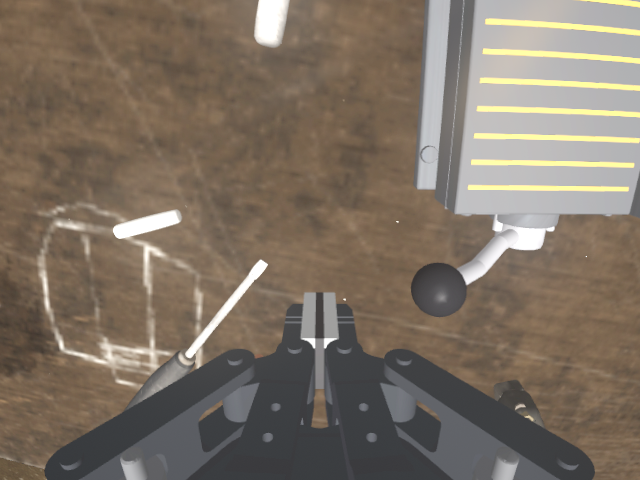

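```bash
python3 -m jog '{"offset":[[0.098,0.019,0],[0.138,0.026,0.03],[0.18,0.034,0.063],[0.223,0.042,0.083],[0.262,0.05,0.1],[0.305,0.058,0.107],[0.344,0.065,0.11],[0.383,0.073,0.11],[0.419,0.08,0.105],[0.419,0.08,0.105],[0.419,0.08,0.105]],"angular":[[0,0,0],[0,0,0],[0,0,0],[0,0,0],[0,0,0],[0,0,0],[0,0,0],[0,0,0],[0,0,0],[0,0,0],[0,0,0]]}'
python3 - <<'E'
from station import r
import cv2,numpy as np
from h import *
s=r.read_state()
d=r.get_image("wrist");cv2.imwrite("pics/w3.png",d["pixels"][:,:,::-1]);np.savez("pics/w3.npz",**d,ee=s["ee_pos"],q=s["tcp_rot"])
E
```

```text
time: 3.7
ee_pos: [540.0, -192.8, 110.0]
tcp_rot: [-0.066, 0.704, 0.066, 0.704]
wrist_force: [0.2, -0.1, 0.3]
width: -0.002
```

View pics/w3.png

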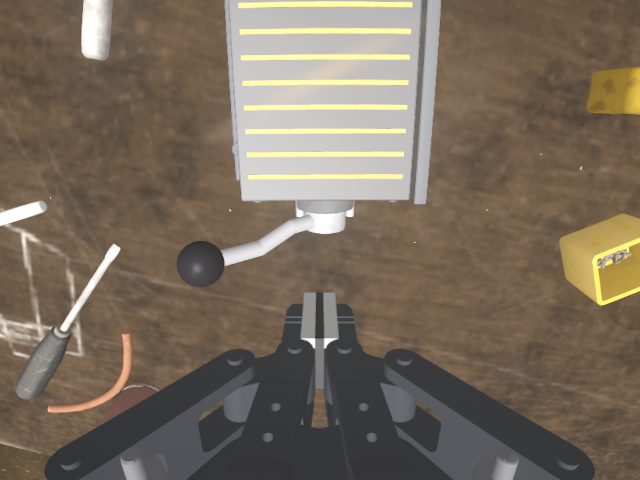

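Run:
```python
from h import *
for n,uv in(("w2",[439,290]),("w3",[200.5,264])):
    d=wr(np.load(f"pics/{n}.npz"));print(n,plane(d,[uv],89).round(1),d["ee"], proj(d,[d["ee"]]).round(0))
    P=cloud(d);v,u=int(uv[1]),int(uv[0]);Q=P[v-25:v+26,u-25:u+26].reshape(-1,3);Q=Q[Q[:,2]>78]
    print(np.nanmax(Q[:,2]),np.nanpercentile(Q,[1,99],axis=0).round(1).tolist())
    A=np.c_[2*Q,np.ones(len(Q))];A=A[np.isfinite(Q[:,0])];Qf=Q[np.isfinite(Q[:,0])]
    x=np.linalg.lstsq(A,(Qf**2).sum(1),rcond=None)[0];print("sphere",x[:3].round(1),np.sqrt(x[3]+x[:3]@x[:3]).round(1))
```

```text
w2 [[ 473.1 -204.8   89. ]] [ 414.13639749 -216.524363     78.20937765] [[319. 282.]]
104.78709993230471 [[459.1, -213.2, 82.2], [485.2, -191.0, 103.8]]
sphere [ 472.7 -204.2   89.1] 14.2
w3 [[ 471.8 -204.7   89. ]] [ 540.02253673 -192.79169766  110.01715829] [[319. 282.]]
104.78743755940322 [[460.9, -213.4, 83.1], [485.0, -190.7, 103.8]]
sphere [ 472.1 -203.9   89.8] 13.4
```

```bash
python3 -m jog '{"offset":[[0,0,0.1],[0,0,0.2],[-0.2,-0.04,0.2],[-0.4,-0.079,0.2],[-0.42,-0.079,0.1],[-0.42,-0.079,0],[-0.42,-0.079,-0.08],[-0.42,-0.079,-0.147],[-0.42,-0.079,-0.147],[-0.42,-0.079,-0.147]],"angular":[[0,0,0],[0,0,0],[0,0,0],[0,0,0],[0,0,0],[0,0,0],[0,0,0],[0,0,0],[0,0,0],[0,0,0]]}'
python3 -m jog '{"offset":[[0.06,0.012,0],[0.09,0.017,0],[0.107,0.02,0],[0.107,0.02,0]],"angular":[[0,0,0],[0,0,0],[0,0,0],[0,0,0]]}'
python3 - <<'E'
from station import r
import cv2,numpy as np
from h import *
s=r.read_state()
d=r.get_image("wrist");cv2.imwrite("pics/w4.png",d["pixels"][:,:,::-1]);np.savez("pics/w4.npz",**d,ee=s["ee_pos"],q=s["tcp_rot"])
E
```

```text
time: 5.0
ee_pos: [414.2, -216.9, 66.7]
tcp_rot: [-0.066, 0.704, 0.065, 0.704]
wrist_force: [-0.2, -0.3, -0.3]
width: -0.004
time: 5.5
ee_pos: [446.9, -210.8, 66.8]
tcp_rot: [-0.067, 0.704, 0.065, 0.704]
wrist_force: [-0.6, 0.3, 0.4]
width: -0.002
```

View pics/w4.png

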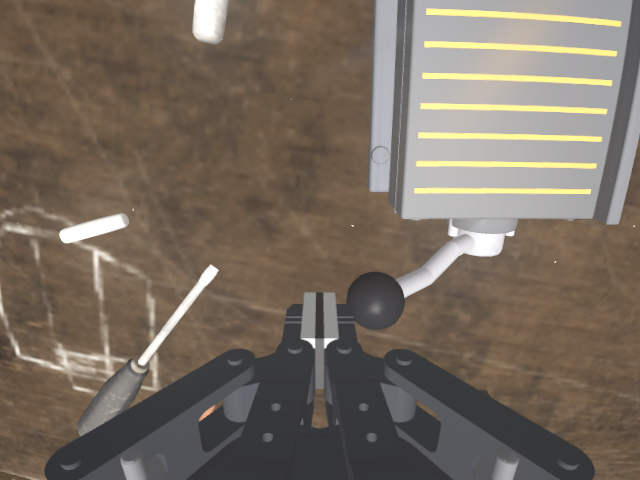

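```bash
python3 -m jog '{"offset":[[0.013,0.0025,0],[0.026,0.005,0.01],[0.039,0.0075,0.025],[0.039,0.0075,0.025]],"angular":[[0,0,0],[0,0,0],[0,0,0],[0,0,0]]}'
python3 - <<'E'
from station import r
import cv2,numpy as np
from h import *
s=r.read_state()
d=r.get_image("wrist");cv2.imwrite("pics/w5.png",d["pixels"][:,:,::-1]);np.savez("pics/w5.npz",**d,ee=s["ee_pos"],q=s["tcp_rot"])
E
```

```text
time: 6.05
ee_pos: [459.0, -208.9, 74.9]
tcp_rot: [-0.067, 0.704, 0.065, 0.704]
wrist_force: [-0.0, 0.2, -0.5]
width: 0.005
```

View pics/w5.png

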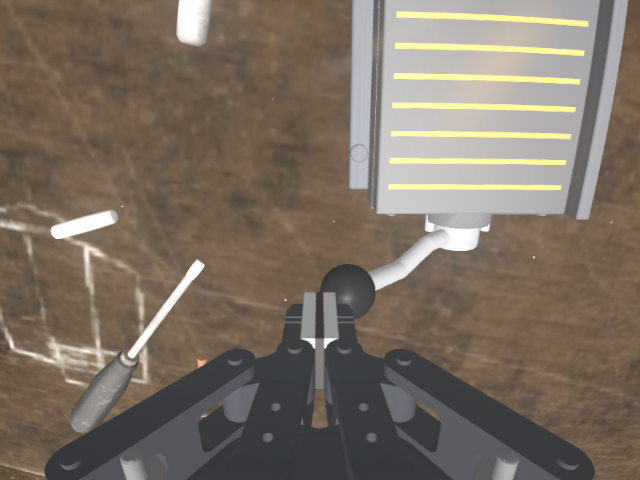

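Run:
```python
from h import *
d=wr(np.load("pics/w5.npz"));P=cloud(d);M=Rn.from_quat(d["q"]).as_matrix()
for uv in[(310,297),(330,297),(310,320),(330,330),(295,310),(345,310),(295,345),(345,345),(240,358),(330,380)]:
    X=P[uv[1],uv[0]];print(uv,X.round(1),"tool",((X-d["ee"])@M).round(1))
Q=P[262:300,325:378].reshape(-1,3);Q=Q[(Q[:,2]>78)&(Q[:,2]<107)]
Qf=Q
x=np.linalg.lstsq(np.c_[2*Q,np.ones(len(Q))],(Qf**2).sum(1),rcond=None)[0];print(len(Q),"sphere",x[:3].round(1),np.sqrt(x[3]+x[:3]@x[:3]).round(1))
a=cv2.imread("pics/w5.png")[240:400,240:440];cv2.imwrite("pics/w5c.png",cv2.resize(a,None,fx=3.7,fy=3.7,interpolation=cv2.INTER_CUBIC))
print(d["mtx"])
```

```text
(310, 297) [ 453.1 -198.1  112.3] tool [-37.5  11.5  -3.8]
(330, 297) [ 461.4 -196.9  111.8] tool [-36.9  11.2   4.6]
(310, 320) [ 453.5 -198.1  129.8] tool [-55.   11.4  -3.4]
(330, 330) [ 460.7 -197.3  135.6] tool [-60.7  10.9   3.9]
(295, 310) [ 447.8 -203.1  116.2] tool [-41.3   7.6  -9.9]
(345, 310) [ 468.2 -200.   115.1] tool [-40.2   6.9  10.7]
(295, 345) [ 448.7 -196.8  148.1] tool [-73.2  13.5  -7.8]
(345, 345) [ 464.5 -193.5  148.5] tool [-73.7  13.8   8.3]
(240, 358) [ 432.4 -200.6  154. ] tool [-79.1  12.9 -24.5]
(330, 380) [ 460.2 -198.5  160.1] tool [-85.2   9.7   3.2]
1574 sphere [ 472.7 -205.2   88.4] 15.1
[[360.75608281   0.         319.16070645]
 [  0.         360.75608281 236.49080982]
 [  0.           0.           1.        ]]
```

View pics/w5c.png

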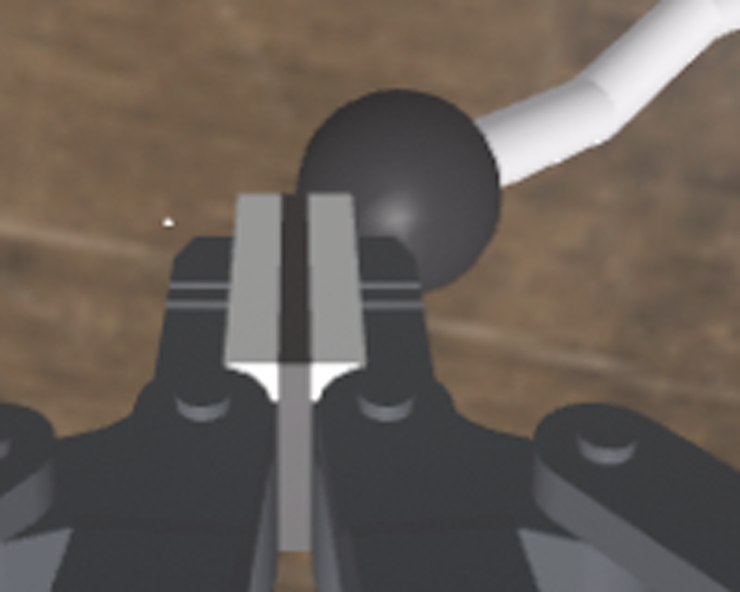

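Run:
```python
from station import r
from h import *
s=r.read_state()
d=r.get_image("scene");P=cloud(d)
print(s["ee_pos"],s["width"],proj(d,[s["ee_pos"],s["ee_pos"]+[0,0,37],s["ee_pos"]+[0,0,19]]).round(1))
a=d["pixels"][120:280,300:500,::-1];cv2.imwrite("pics/s2.png",cv2.resize(a,None,fx=3.7,fy=3.7,interpolation=cv2.INTER_CUBIC));np.savez("pics/s2.npz",**d)
```

```text
[ 458.54482835 -208.64510908   74.57260971] -0.004536376657930441 [[394.  224.2]
 [395.2 210. ]
 [394.6 217. ]]
```

View pics/s2.png

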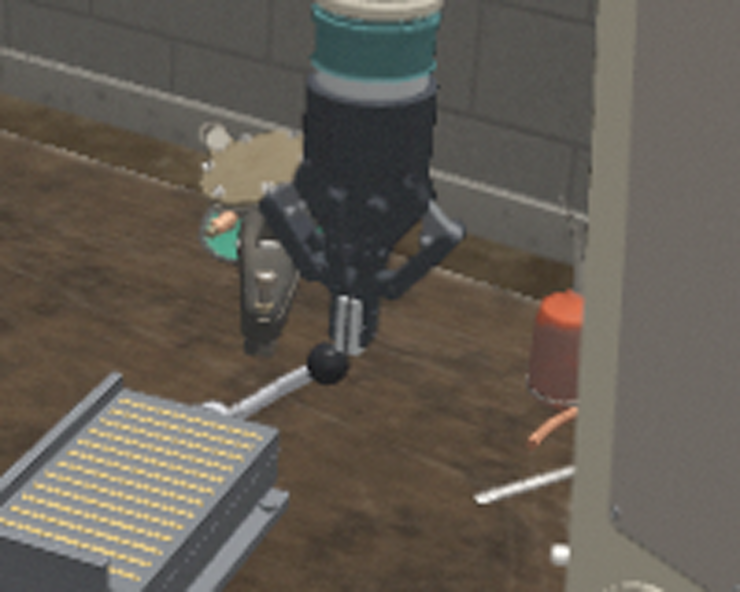

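```bash
python3 -m jog '{"offset":[[-0.098,-0.019,0],[-0.098,-0.019,0],[-0.098,-0.019,-0.06],[-0.098,-0.019,-0.112],[-0.098,-0.019,-0.112],[-0.098,-0.019,-0.112]],"angular":[[0,0,0],[0,0,0],[0,0,0],[0,0,0],[0,0,0],[0,0,0]]}'
python3 -m jog '{"offset":[[0.033,0.006,0],[0.066,0.012,0],[0.08,0.015,0.01],[0.08,0.015,0.012]],"angular":[[0,0,0],[0,0,0],[0,0,0],[0,0,0]]}'
python3 - <<'E'
from station import r
import cv2,numpy as np
from h import *
s=r.read_state()
d=r.get_image("wrist");cv2.imwrite("pics/w6.png",d["pixels"][:,:,::-1]);np.savez("pics/w6.npz",**d,ee=s["ee_pos"],q=s["tcp_rot"])
E
```

```text
time: 6.9
ee_pos: [429.1, -214.2, 40.8]
tcp_rot: [-0.067, 0.704, 0.065, 0.704]
wrist_force: [-1.2, 0.1, 0.3]
width: 0.002
time: 7.4
ee_pos: [447.7, -211.3, 44.1]
tcp_rot: [-0.068, 0.709, 0.063, 0.699]
wrist_force: [-13.8, -5.9, 5.6]
width: -0.001
```

View pics/w6.png

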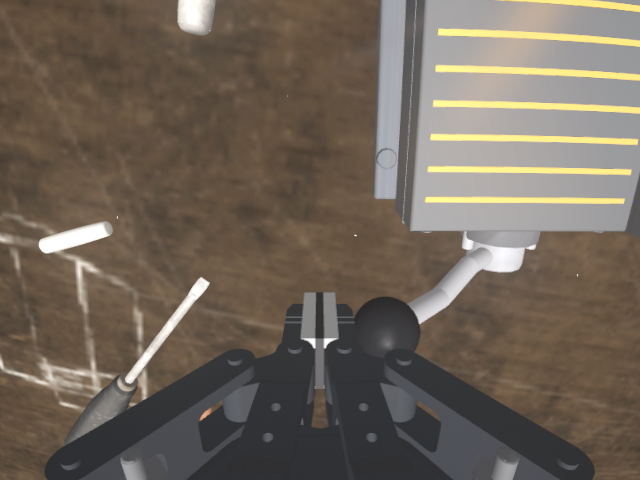

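```bash
python3 -m jog '{"offset":[[0.02,0.004,0.027],[0.042,0.008,0.045],[0.075,0.014,0.067],[0.1,0.019,0.08]],"angular":[[0,0,0],[0,0,0],[0,0,0],[0,0,0]]}'
python3 - <<'E'
from station import r
import cv2,numpy as np
from h import *
s=r.read_state()
d=r.get_image("wrist");cv2.imwrite("pics/w7.png",d["pixels"][:,:,::-1]);np.savez("pics/w7.npz",**d,ee=s["ee_pos"],q=s["tcp_rot"])
E
```

```text
time: 7.95
ee_pos: [470.7, -206.2, 69.3]
tcp_rot: [-0.068, 0.715, 0.062, 0.693]
wrist_force: [-23.7, -2.5, 23.9]
width: 0.002
```

View pics/w7.png

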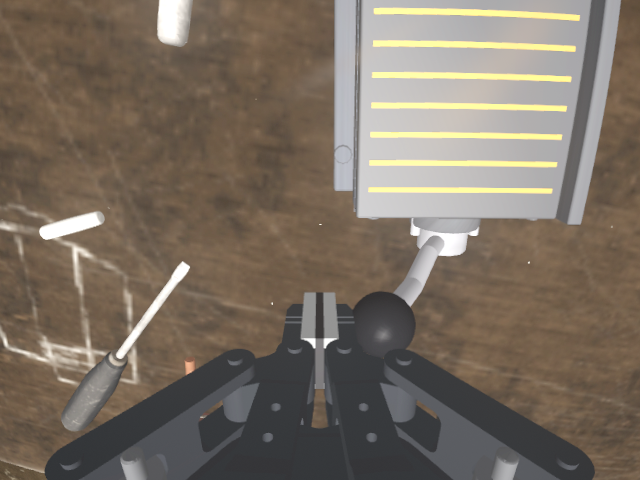

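Run:
```python
from h import *
from scipy.optimize import least_squares
for n,(a,b,c,e) in(("w6",(300,350,365,418)),("w7",(296,345,362,412))):
    d=wr(np.load(f"pics/{n}.npz"));P=cloud(d);M=Rn.from_quat(d["q"]).as_matrix()
    Q=P[a:b,c:e].reshape(-1,3);Q=Q[np.isfinite(Q[:,0])];T=(Q-d["ee"])@M
    T=T[(T[:,0]<-40)|True]; T=T[(T[:,0]>-75)&(T[:,0]<-15)]
    f=lambda p:np.linalg.norm(T-p,axis=1)-13.5
    x=least_squares(f,[-45,0,25],loss="soft_l1").x
    print(n,"tool frame",x.round(1),"world",(M@x+d["ee"]).round(1))
```

```text
w6 tool frame [-48.4   2.5  26.6] world [ 474.1 -203.6   92.1]
w7 tool frame [-42.7   1.9  26. ] world [ 497.1 -199.1  111.1]
```

```bash
python3 -m jog '{"offset":[[0.01,0.002,0.018],[0.035,0.006,0.026],[0.07,0.013,0.036],[0.105,0.02,0.043],[0.14,0.026,0.047],[0.175,0.033,0.047],[0.21,0.04,0.047]],"angular":[[0,0,0],[0,0,0],[0,0,0],[0,0,0],[0,0,0],[0,0,0],[0,0,0]]}'
python3 - <<'E'
from station import r
import cv2,numpy as np
from h import *
s=r.read_state()
d=r.get_image("wrist");cv2.imwrite("pics/w8.png",d["pixels"][:,:,::-1]);np.savez("pics/w8.npz",**d,ee=s["ee_pos"],q=s["tcp_rot"])
E
```

```text
time: 8.88
ee_pos: [537.2, -193.8, 83.8]
tcp_rot: [-0.068, 0.713, 0.062, 0.695]
wrist_force: [0.3, -0.2, -0.6]
width: 0.002
```

View pics/w8.png

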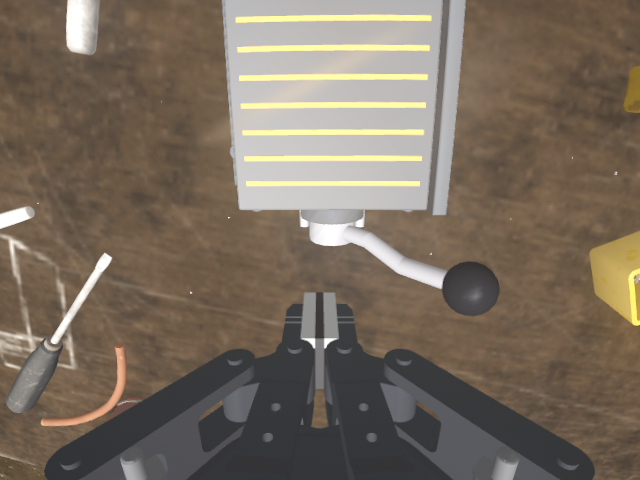

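Run:
```python
from h import *
from scipy.optimize import least_squares
d=wr(np.load("pics/w8.npz"))
print("knob",plane(d,[[470.5,288.5]],89).round(1))
th=np.radians(10.7);u=np.array([np.cos(th),np.sin(th)]);v=np.array([-u[1],u[0]]);print("expected",np.array([516.3,-64.8])+73*u-128*v)
a=cv2.imread("pics/w8.png")[0:230,210:480];cv2.imwrite("pics/w8c.png",cv2.resize(a,None,fx=2.6,fy=2.6,interpolation=cv2.INTER_CUBIC))
M=Rn.from_quat(d["q"]).as_matrix()
print(M.round(3))
# turn to make tool vertical, z at 10.7deg
Z=np.r_[u,0];X=np.array([0,0,-1.]);T=np.c_[X,np.cross(Z,X),Z]
print("rotvec/(pi/2)",(Rn.from_matrix(T)*Rn.from_quat(d["q"]).inv()).as_rotvec()/(np.pi/2))
```

```text
knob [[ 614.1 -180.1   89. ]]
expected [ 611.79606092 -177.02077503]
[[-0.024 -0.184  0.983]
 [-0.01   0.983  0.184]
 [-1.    -0.006 -0.026]]
rotvec/(pi/2) [ 0.00667941 -0.01556737  0.0010178 ]
```

View pics/w8c.png

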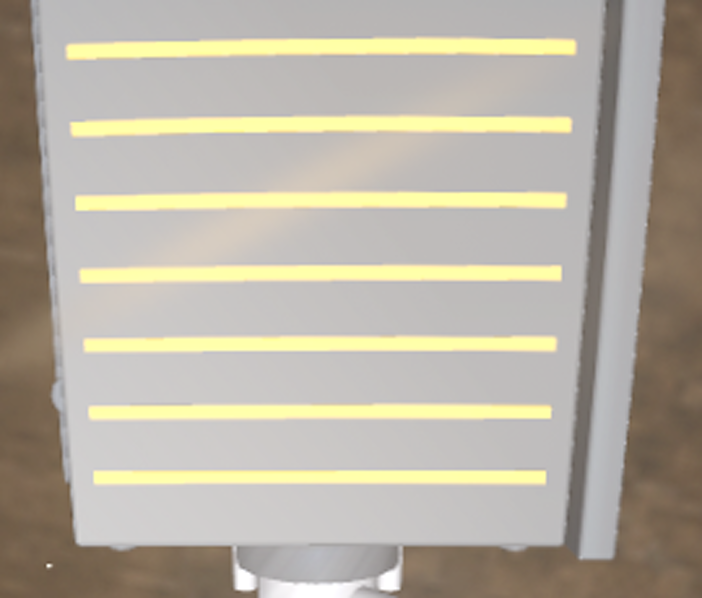

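Run:
```python
from h import *
d=wr(np.load("pics/w8.npz"))
f=lambda L:np.float64(L)/2.6+[210,0]
p=plane(d,f([[77,544],[566,544],[62,270+30],[33,0],[603,0],[579,340],[94,477],[546,477],[66,51],[576,46]]),52)[:,:2];print(p.round(1))
e=p[1]-p[0];print("end edge",np.linalg.norm(e),np.degrees(np.arctan2(e[1],e[0])))
for a,b in((0,3),(1,4)):
    e=p[b]-p[a];print(np.linalg.norm(e),np.degrees(np.arctan2(-e[0],e[1])))
for a,b in((6,7),(8,9)):
    e=p[b]-p[a];print("brass",np.linalg.norm(e),np.degrees(np.arctan2(e[1],e[0])))
th=np.radians(10.7);u=np.array([np.cos(th),np.sin(th)]);v=np.array([-u[1],u[0]])
print("centre",(p[0]+p[1])/2+100*v)
```

```text
[[ 485.1 -172.4]
 [ 592.6 -151.6]
 [ 475.9 -120.7]
 [ 463.2  -65.5]
 [ 571.1  -45.6]
 [ 583.3 -108.5]
 [ 487.1 -156.6]
 [ 584.2 -137.9]
 [ 470.8  -73.6]
 [ 568.   -54.7]]
end edge 109.48016795465932 10.977600209253982
109.18846194011722 11.598757352706075
108.12216956907918 11.508255538646141
brass 98.80912455619277 10.896276889779173
brass 99.01234450600668 10.997804147884347
centre [520.31917799 -63.75036031]
```

```bash
python3 -m jog '{"offset":[[0,0,0.15],[0,0,0.35],[0.02,0.1,0.55],[0.04,0.3,0.55],[0.06,0.5,0.55],[0.08,0.7,0.55],[0.1,0.9,0.55],[0.1,0.98,0.55],[0.1,0.98,0.55],[0.1,0.98,0.55]],"angular":[[0,0,0],[0.007,-0.016,0],[0.007,-0.016,0],[0.007,-0.016,0.08],[0.007,-0.016,0.18],[0.007,-0.016,0.28],[0.007,-0.016,0.28],[0.007,-0.016,0.28],[0.007,-0.016,0.28],[0.007,-0.016,0.28]]}' 1 40
python3 - <<'E'
from station import r
import cv2,numpy as np
from h import *
s=r.read_state()
d=r.get_image("wrist");cv2.imwrite("pics/w9.png",d["pixels"][:,:,::-1]);np.savez("pics/w9.npz",**d,ee=s["ee_pos"],q=s["tcp_rot"])
M=Rn.from_quat(s["tcp_rot"]).as_matrix();print(s["ee_pos"],M.round(3).tolist(),np.degrees(np.arctan2(M[1,2],M[0,2])),s["joints"])
E
```

```text
time: 10.18
ee_pos: [568.6, 99.6, 248.6]
tcp_rot: [-0.219, 0.671, 0.216, 0.674]
wrist_force: [0.1, -0.5, -0.4]
width: 1.004
[568.57093784  99.63927139 248.60273982] [[0.005, -0.585, 0.811], [-0.004, 0.811, 0.585], [-1.0, -0.006, 0.002]] 35.82110123443221 [ 0.06380123  0.16826826 -0.06749907  1.33003677 -0.00412161  1.00939736]
```

View pics/w9.png

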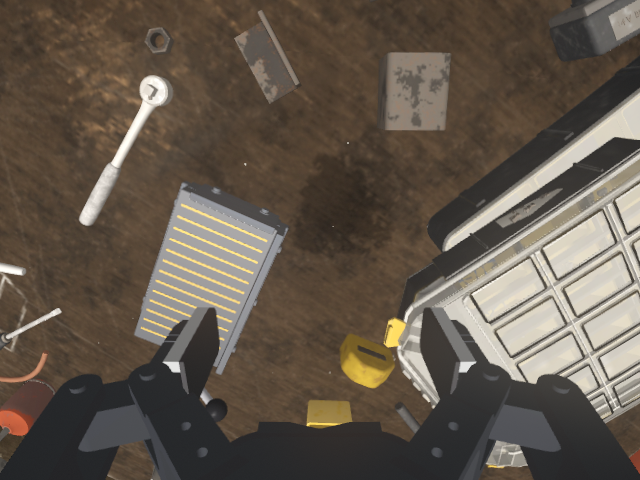

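Run:
```python
from h import *
d=wr(np.load("pics/w9.npz"));P=cloud(d)
a=cv2.imread("pics/w9.png")[35:145,350:480];cv2.imwrite("pics/w9c.png",cv2.resize(a,None,fx=5,fy=5,interpolation=cv2.INTER_CUBIC))
Q=P[40:140,375:460].reshape(-1,3);S=Q[(Q[:,2]>50)&(Q[:,2]<68)];print(np.median(S,0),cv2.minAreaRect(S[:,:2].astype(np.float32)))
# finger tips when open
M=Rn.from_quat(d["q"]).as_matrix()
for uv in[(213,312),(190,345),(430,312),(440,340),(455,385),(150,370)]:
    print(uv,((P[uv[1],uv[0]]-d["ee"])@M).round(1))
```

```text
[582.46011986 237.65842684  60.73409288] ((584.4087524414062, 237.6943359375), (61.06874084472656, 70.14865112304688), 36.478633880615234)
(213, 312) [-45.5   8.9 -42.5]
(190, 345) [-70.   10.8 -43.5]
(430, 312) [-49.4  11.1  43.3]
(440, 340) [-63.9   8.4  43. ]
(455, 385) [-79.8   2.2  43.8]
(150, 370) [-86.8  13.9 -49.6]
```

View pics/w9c.png

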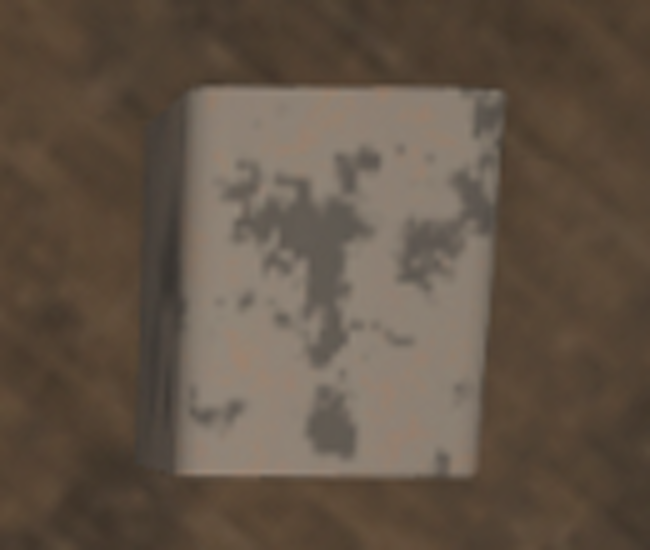

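Run:
```python
from h import *
d=wr(np.load("pics/w9.npz"));P=cloud(d)
M=Rn.from_quat(d["q"]).as_matrix()
for uv in[(320,430),(320,445),(320,470),(280,430),(360,430),(255,440)]:
    print(uv,((P[uv[1],uv[0]]-d["ee"])@M).round(1))
p=plane(d,np.float64([[190,88],[503,90],[475,475],[177,475]])/5+[350,35],60)[:,:2];print(p.round(1),p.mean(0))
for a,b in((0,1),(3,2),(3,0),(2,1)):
    e=p[b]-p[a];print(np.linalg.norm(e).round(1),np.degrees(np.arctan2(e[1],e[0])).round(2))
d=wr(np.load("pics/w5.npz"));P=cloud(d);M=Rn.from_quat(d["q"]).as_matrix()
for uv in[(320,430),(310,294),(320,415)]: print(uv,((P[uv[1],uv[0]]-d["ee"])@M).round(1))
```

```text
(320, 430) [-103.9   10.2    0.2]
(320, 445) [-108.6   10.5    0.2]
(320, 470) [-115.8   11.3    0.2]
(280, 430) [-103.5    9.7   -9.8]
(360, 430) [-104.6   10.9   10.1]
(255, 440) [-108.    11.3  -15.3]
[[540.3 247.6]
 [586.9 282.3]
 [628.5 226.8]
 [581.6 192.1]] [584.32899725 237.20746661]
58.1 36.72
58.4 36.47
69.2 126.66
69.4 126.85
(320, 430) [-1.037e+02  1.010e+01  1.000e-01]
(310, 294) [-35.2  11.7  -3.8]
(320, 415) [  74.6 -168.8    0.9]
```

```bash
python3 -m jog '{"offset":[[0.02,0.15,0],[0.04,0.3,0],[0.049,0.459,0],[0.049,0.459,-0.05],[0.049,0.459,-0.2],[0.049,0.459,-0.35],[0.049,0.459,-0.5],[0.049,0.459,-0.5],[0.049,0.459,-0.5]],"angular":[[0,0,0],[0,0,0.009],[0,0,0.009],[0,0,0.009],[0,0,0.009],[0,0,0.009],[0,0,0.009],[0,0,0.009],[0,0,0.009]]}' 1 40
python3 - <<'E'
from station import r
import cv2,numpy as np
from h import *
s=r.read_state()
d=r.get_image("wrist");cv2.imwrite("pics/w10.png",d["pixels"][:,:,::-1]);np.savez("pics/w10.npz",**d,ee=s["ee_pos"],q=s["tcp_rot"])
M=Rn.from_quat(s["tcp_rot"]).as_matrix();print(s["ee_pos"],M.round(3).tolist(),np.degrees(np.arctan2(M[1,2],M[0,2])))
E
```

```text
time: 11.35
ee_pos: [584.4, 236.0, 100.0]
tcp_rot: [-0.223, 0.67, 0.219, 0.673]
wrist_force: [0.2, -0.4, 0.8]
width: 0.995
[584.37637756 235.99645822 100.00097745] [[0.007, -0.595, 0.804], [-0.003, 0.804, 0.595], [-1.0, -0.007, 0.003]] 36.494704471874954
```

View pics/w10.png

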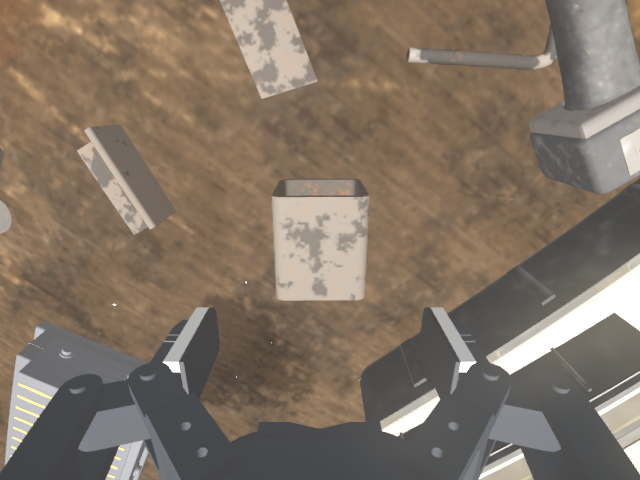

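Run:
```python
from h import *
th=np.radians(36.5)
for n in("w10","w9","top0","scene0"):
    d=np.load(f"pics/{n}.npz");d=wr(d) if n[0]=="w" else dict(d)
    P=cloud(d).reshape(-1,3);P=P[np.isfinite(P[:,0])]
    q=P[:,:2]-[584,237];a=q@[np.cos(th),np.sin(th)];b=q@[-np.sin(th),np.cos(th)]
    for lo,hi in((15,45),(45,90),(90,160)):
        m=(P[:,2]>lo)&(P[:,2]<hi)&(a>38)&(a<200)&(abs(b)<50)
        print(n,lo,hi,m.sum(),np.percentile(a[m],[0,2,10]).round(0) if m.any() else "")
```

```text
w10 15 45 2720 [148. 151. 155.]
w10 45 90 6583 [145. 150. 157.]
w10 90 160 2555 [42. 42. 42.]
w9 15 45 1001 [149. 152. 156.]
w9 45 90 2476 [146. 151. 158.]
w9 90 160 444 [173. 175. 177.]
top0 15 45 60 [148. 150. 154.]
top0 45 90 246 [145. 150. 158.]
top0 90 160 64 [174. 174. 177.]
scene0 15 45 396 [148. 151. 155.]
scene0 45 90 680 [146. 150. 157.]
scene0 90 160 353 [170. 174. 178.]
```

```bash
python3 -m jog '{"offset":[[0,0.003,-0.15],[0,0.003,-0.3],[0,0.003,-0.393],[0,0.003,-0.393],[0,0.003,-0.393]],"angular":[[0,0,0],[0,0,0],[0,0,0],[0,0,0],[0,0,0]]}'
python3 -m jog '{"offset":[[0,0,0],[0,0,0],[0,0,0],[0,0,0],[0,0,0],[0,0,0]],"angular":[[0,0,0],[0,0,0],[0,0,0],[0,0,0],[0,0,0],[0,0,0]]}' 0 60
python3 - <<'E'
from station import r
import cv2,numpy as np
from h import *
s=r.read_state()
d=r.get_image("wrist");cv2.imwrite("pics/w11.png",d["pixels"][:,:,::-1]);np.savez("pics/w11.npz",**d,ee=s["ee_pos"],q=s["tcp_rot"])
d=wr(np.load("pics/w11.npz"));P=cloud(d);M=Rn.from_quat(d["q"]).as_matrix()
print(np.degrees(np.arctan2(M[1,2],M[0,2])))
for uv in[(320,270),(320,340),(270,320),(370,320)]:print(uv,P[uv[1],uv[0]].round(1),((P[uv[1],uv[0]]-d["ee"])@M).round(1))
E
```

```text
time: 12.02
ee_pos: [587.8, 238.1, -14.1]
tcp_rot: [-0.223, 0.667, 0.219, 0.676]
wrist_force: [-0.2, 0.6, -0.7]
width: 0.998
time: 12.78
ee_pos: [588.6, 237.6, -11.4]
tcp_rot: [-0.224, 0.667, 0.219, 0.676]
wrist_force: [-4.7, -1.9, 8.0]
width: 0.696
36.50685310570425
(320, 270) [580.1 249.7   5.7] [-17.2  14.6   0.5]
(320, 340) [579.2 249.6  60.3] [-71.9  14.5   0.3]
(270, 320) [561.8 246.3  60.2] [-72.   22.1 -15.6]
(370, 320) [586.9 265.6  61.6] [-73.1  22.7  16.1]
```

View pics/w11.png

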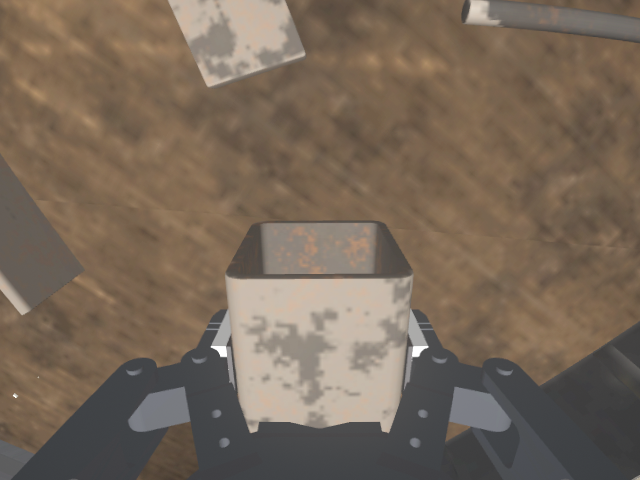

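```bash
python3 -m jog '{"offset":[[0,0,0.08],[0,0,0.2],[0,0,0.35],[0,0,0.45],[-0.05,-0.15,0.45],[-0.1,-0.3,0.45],[-0.15,-0.5,0.45],[-0.2,-0.68,0.45],[-0.229,-0.8,0.45],[-0.229,-0.845,0.45],[-0.229,-0.845,0.45],[-0.229,-0.845,0.45]],"angular":[[0,0,0],[0,0,0],[0,0,0],[0,0,0],[0,0,-0.06],[0,0,-0.12],[0,0,-0.18],[0,0,-0.24],[0,0,-0.283],[0,0,-0.283],[0,0,-0.283],[0,0,-0.283]]}'
python3 - <<'E'
from station import r
import cv2,numpy as np
from h import *
s=r.read_state()
d=r.get_image("wrist");cv2.imwrite("pics/w12.png",d["pixels"][:,:,::-1]);np.savez("pics/w12.npz",**d,ee=s["ee_pos"],q=s["tcp_rot"])
M=Rn.from_quat(d["q"] if "q" in d else s["tcp_rot"]).as_matrix()
print(s["ee_pos"],np.degrees(np.arctan2(M[1,2],M[0,2])),M[:,0].round(4))
M0=Rn.from_quat(np.load("pics/w11.npz")["q"]).as_matrix();print(M0.round(4).tolist(),M.round(4).tolist(),np.degrees((Rn.from_matrix(M)*Rn.from_matrix(M0).inv()).as_rotvec()))
d=r.get_image("scene");a=d["pixels"][150:330,220:450,::-1];cv2.imwrite("pics/s12.png",cv2.resize(a,None,fx=3.2,fy=3.2,interpolation=cv2.INTER_CUBIC))
E
```

```text
time: 14.32
ee_pos: [520.1, -14.9, 123.6]
tcp_rot: [-0.072, 0.7, 0.065, 0.708]
wrist_force: [-0.5, -0.2, -5.0]
width: 0.689
[520.10410838 -14.87235316 123.61692522] 11.118309529542016 [ 0.0127 -0.0082 -0.9999]
[[0.0153, -0.5948, 0.8037], [-0.0027, 0.8038, 0.5949], [-0.9999, -0.0113, 0.0107]] [[0.0127, -0.1927, 0.9812], [-0.0082, 0.9812, 0.1928], [-0.9999, -0.0105, 0.0109]] [ 4.60291042e-02  5.21192702e-03 -2.53880692e+01]
```

View pics/w12.png

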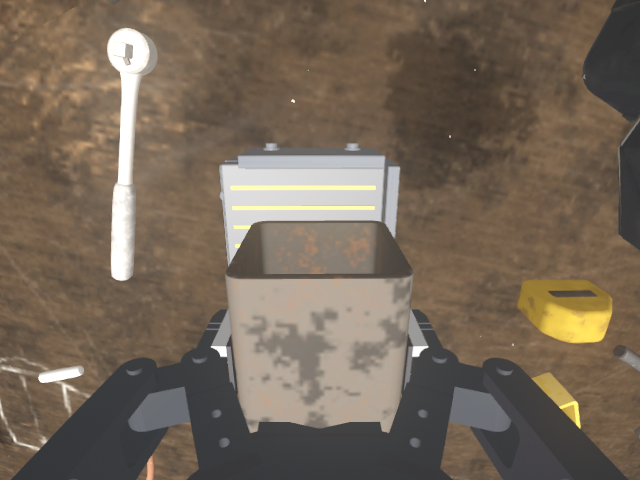

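View pics/s12.png

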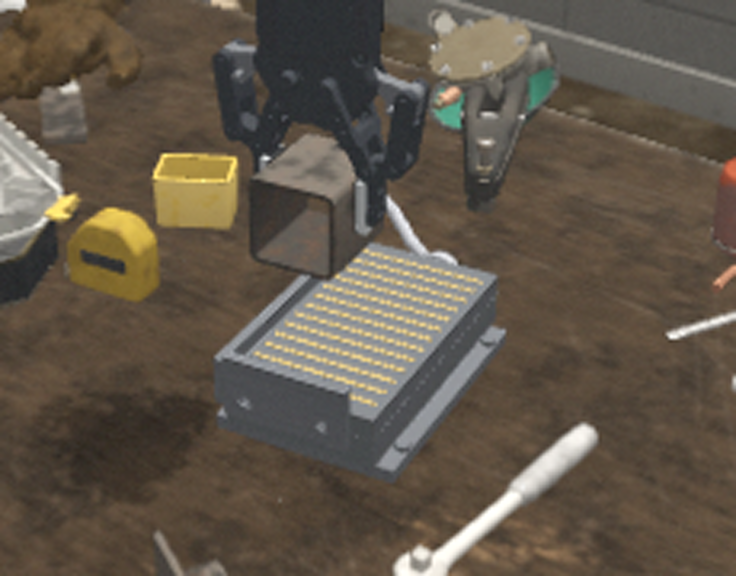

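Run:
```python
import cv2
a=cv2.imread("pics/w12.png")[135:290,210:430];cv2.imwrite("pics/w12c.png",cv2.resize(a,None,fx=3.6,fy=3.6,interpolation=cv2.INTER_CUBIC))
```

```text
(no output)
```

View pics/w12c.png

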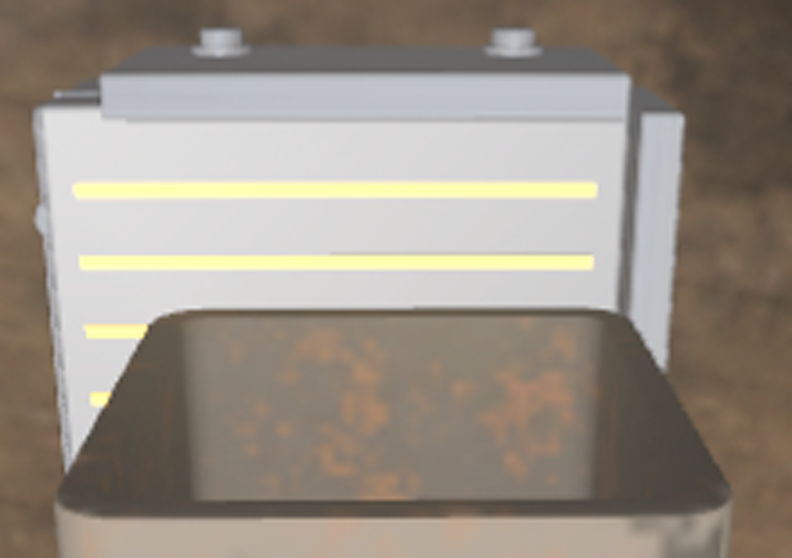

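Run:
```python
from h import *
d=wr(np.load("pics/w12.npz"));f=lambda L:np.float64(L)/3.6+[210,135]
th=np.radians(11.0);u=np.array([np.cos(th),np.sin(th)]);v=np.array([-u[1],u[0]]);o=np.array([519,-64.])
ch=lambda p:np.c_[(p[:,:2]-o)@u,(p[:,:2]-o)@v].round(1).tolist()
print("stop inner top", ch(plane(d,f([[102,118],[630,120]]),72)),"want y 100, x -39,51")
print("rail inner top",ch(plane(d,f([[641,115],[632,300],[631,360]]),62)),"want x 55; outer",ch(plane(d,f([[683,115],[669,360]]),62)))
print("front edge",ch(plane(d,f([[40,110],[65,470]]),52)))
print("brass",ch(plane(d,f([[74,191],[597,190],[80,262],[594,262]]),52)))
z=d["ee"][2]+72
print("tube top end",ch(plane(d,f([[58,515],[732,515]]),z)),"bottom end",ch(plane(d,f([[160,312],[630,312]]),z-60)), "ee",ch(d["ee"][None]))
```

```text
stop inner top [[-38.5, 99.8], [51.7, 99.4]] want y 100, x -39,51
rail inner top [[55.6, 98.7], [56.1, 64.2], [56.6, 52.2]] want x 55; outer [[63.2, 98.7], [63.9, 52.2]]
front edge [[-54.2, 98.3], [-55.5, 25.2]]
brass [[-49.0, 82.9], [50.1, 82.9], [-48.9, 69.0], [50.3, 68.8]]
tube top end [[-18.6, 85.9], [38.3, 85.6]] bottom end [[-19.4, 85.0], [40.7, 84.8]] ee [[10.5, 48.0]]
```

```bash
python3 -m jog '{"offset":[[0,0,-0.1],[0,0,-0.2],[0,0,-0.26],[0,0,-0.26],[0,0,-0.26]],"angular":[[0,0,0],[0,0,0],[0,0,0],[0,0,0],[0,0,0]]}'
python3 -m jog '{"offset":[[0,0,-0.004],[0,0,-0.008],[0,0,-0.012],[0,0,-0.012]],"angular":[[0,0,0],[0,0,0],[0,0,0],[0,0,0]]}'
```

```text
time: 15.05
ee_pos: [521.1, -14.3, 46.4]
tcp_rot: [-0.073, 0.699, 0.065, 0.708]
wrist_force: [0.0, 0.1, -5.1]
width: 0.695
time: 15.55
ee_pos: [520.9, -14.4, 42.7]
tcp_rot: [-0.072, 0.699, 0.065, 0.708]
wrist_force: [-0.1, -0.6, -5.4]
width: 0.696
```

```bash
python3 -m jog '{"offset":[[0,0,-0.004],[0,0,-0.008],[0,0,-0.008]],"angular":[[0,0,0],[0,0,0],[0,0,0]]}'
python3 - <<'E'
from station import r
from h import *
s=r.read_state()
d=r.get_image("scene");a=d["pixels"][180:310,270:390,::-1];cv2.imwrite("pics/s13.png",cv2.resize(a,None,fx=4.6,fy=4.6,interpolation=cv2.INTER_CUBIC))
E
```

```text
time: 15.92
ee_pos: [520.9, -14.4, 40.6]
tcp_rot: [-0.072, 0.699, 0.065, 0.708]
wrist_force: [-1.7, 0.3, -0.9]
width: 0.697
```

View pics/s13.png

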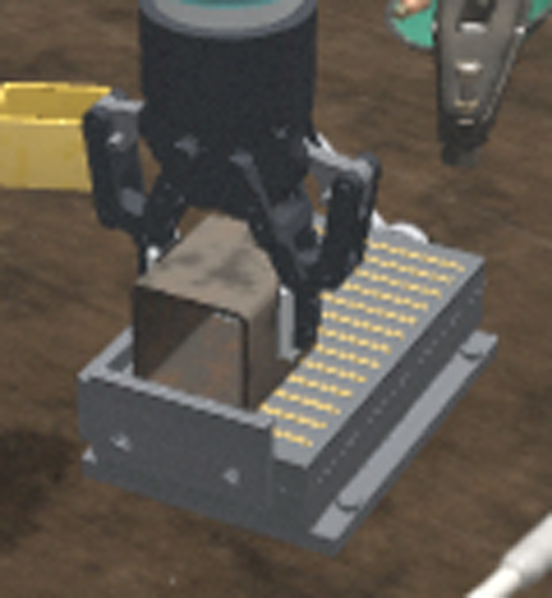

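```bash
python3 -m jog '{"offset":[[0.009,0.013,0.001],[0.018,0.026,0.001],[0.027,0.039,0.001],[0.034,0.051,0.001],[0.034,0.051,0.001]],"angular":[[0,0,0],[0,0,0],[0,0,0],[0,0,0],[0,0,0]]}'
python3 - <<'E'
from station import r
from h import *
s=r.read_state();M=Rn.from_quat(s["tcp_rot"]).as_matrix()
th=np.radians(11.0);u=np.array([np.cos(th),np.sin(th)]);v=np.array([-u[1],u[0]]);o=np.array([519.7,-64.3])
print("chuck ee",(s["ee_pos"][:2]-o)@u,(s["ee_pos"][:2]-o)@v,"F",s["wrist_force"][:2]@u,s["wrist_force"][:2]@v,s["wrist_force"][2],"T",s["torque"],"yaw",np.degrees(np.arctan2(M[1,2],M[0,2])))
E
```

```text
time: 16.6
ee_pos: [531.3, 1.1, 40.8]
tcp_rot: [-0.073, 0.699, 0.065, 0.708]
wrist_force: [0.5, -1.0, -6.5]
width: 0.691
chuck ee 23.890385145828834 61.94475551596973 F 0.31234331840609675 -1.0711145115691956 -6.471718829131325 T [-0.11309205 -0.05554448  0.01581135] yaw 11.216718628812703
```

```bash
cat > st.py <<'E'
from station import r
from h import *
s=r.read_state();M=Rn.from_quat(s["tcp_rot"]).as_matrix()
th=np.radians(11.0);u=np.array([np.cos(th),np.sin(th)]);v=np.array([-u[1],u[0]]);o=np.array([519.7,-64.3])
print("chuck ee",((s["ee_pos"][:2]-o)@u).round(1),((s["ee_pos"][:2]-o)@v).round(1),"F u,v,z",(s["wrist_force"][:2]@u).round(1),(s["wrist_force"][:2]@v).round(1),s["wrist_force"][2].round(1),"T",s["torque"].round(2),"yaw",np.degrees(np.arctan2(M[1,2],M[0,2])).round(2),"xax",M[:,0].round(4))
E
python3 -m jog '{"offset":[[-0.001,0.005,-0.001],[-0.002,0.01,-0.002],[-0.002,0.01,-0.002]],"angular":[[0,0,0],[0,0,0],[0,0,0]]}';python3 st.py
python3 -m jog '{"offset":[[0.004,0.001,-0.001],[0.007,0.002,-0.002],[0.007,0.002,-0.002]],"angular":[[0,0,0],[0,0,0],[0,0,0]]}';python3 st.py
```

```text
time: 16.98
ee_pos: [531.3, 1.2, 40.9]
tcp_rot: [-0.074, 0.699, 0.062, 0.708]
wrist_force: [-0.9, -7.8, -3.4]
width: 0.693
chuck ee 23.9 62.1 F u,v,z -2.4 -7.5 -3.4 T [-1.59  0.11 -0.11] yaw 11.12 xax [ 0.0148 -0.0156 -0.9998]
time: 17.35
ee_pos: [532.2, 1.2, 40.8]
tcp_rot: [-0.075, 0.7, 0.062, 0.708]
wrist_force: [-4.4, -3.9, 2.7]
width: 0.689
chuck ee 24.8 61.9 F u,v,z -5.0 -3.0 2.7 T [-0.68  1.15  0.01] yaw 11.1 xax [ 0.0124 -0.0172 -0.9998]
```

```bash
python3 -m jog '{"offset":[[0.004,0.005,-0.002],[0.008,0.012,-0.003],[0.013,0.018,-0.005],[0.0175,0.024,-0.005],[0.0175,0.024,-0.005],[0.0175,0.024,-0.005]],"angular":[[0.003,-0.001,0],[0.006,-0.002,0],[0.009,-0.003,0],[0.011,-0.0045,0],[0.011,-0.0045,0],[0.011,-0.0045,0]]}';python3 st.py
python3 - <<'E'
from station import r
from h import *
s=r.read_state()
d=r.get_image("wrist");cv2.imwrite("pics/w14.png",cv2.resize(d["pixels"][130:300,200:440,::-1],None,fx=3.3,fy=3.3,interpolation=cv2.INTER_CUBIC));np.savez("pics/w14.npz",**d,ee=s["ee_pos"],q=s["tcp_rot"])
d=r.get_image("scene");a=d["pixels"][180:310,270:390,::-1];cv2.imwrite("pics/s14.png",cv2.resize(a,None,fx=4.6,fy=4.6,interpolation=cv2.INTER_CUBIC))
E
```

```text
time: 18.1
ee_pos: [532.2, 1.4, 40.7]
tcp_rot: [-0.074, 0.701, 0.061, 0.707]
wrist_force: [-16.4, -20.2, 16.4]
width: 0.696
chuck ee 24.8 62.1 F u,v,z -20.0 -16.7 16.4 T [-3.89  3.6   0.36] yaw 10.96 xax [ 0.0092 -0.0167 -0.9998]
```

View pics/w14.png

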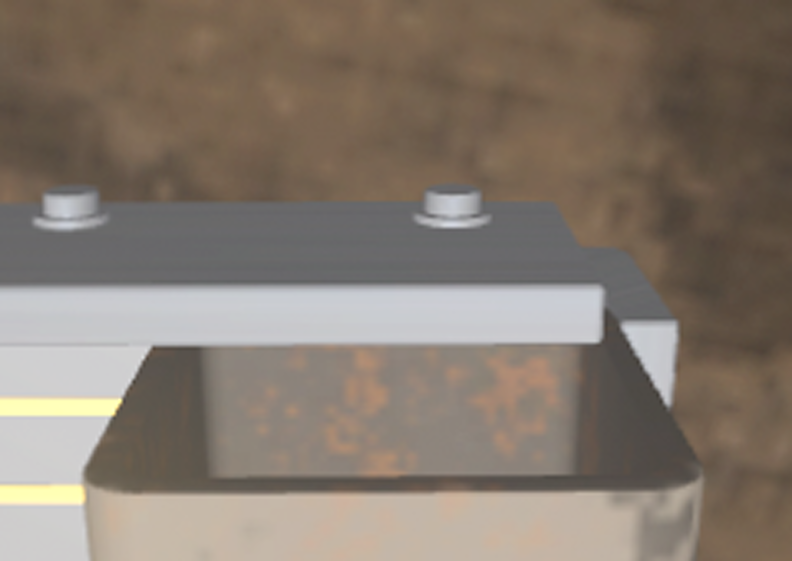

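View pics/s14.png

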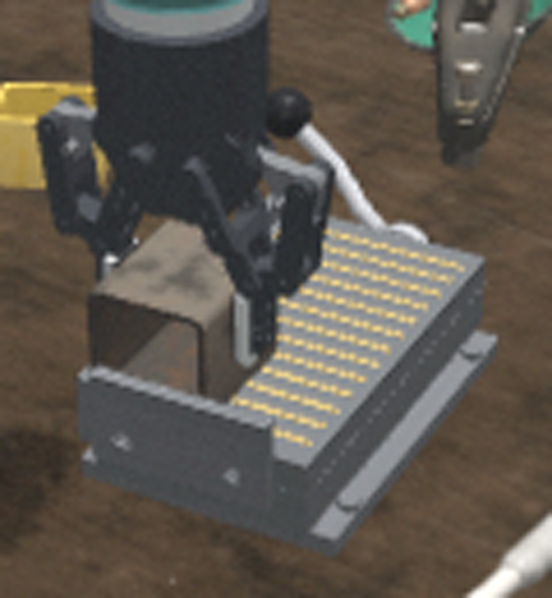

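```bash
echo 'print("up in tool",M[2].round(4),"want -.0113,.0107")' >> st.py; python3 st.py
python3 -m jog '{"offset":[[0.004,0.005,0.001],[0.008,0.011,0.001],[0.012,0.018,0],[0.015,0.022,0],[0.015,0.022,0],[0.015,0.022,0]],"angular":[[0.005,-0.003,0],[0.01,-0.006,0],[0.014,-0.008,0],[0.016,-0.0086,0],[0.016,-0.0086,0],[0.016,-0.0086,0]]}';python3 st.py
```

```text
chuck ee 24.9 62.1 F u,v,z -19.2 -16.9 18.3 T [-3.95  3.57  0.33] yaw 10.97 xax [ 0.0093 -0.0166 -0.9998]
up in tool [-0.9998 -0.0181  0.006 ] want -.0113,.0107
time: 18.95
ee_pos: [532.3, 1.7, 41.0]
tcp_rot: [-0.07, 0.699, 0.064, 0.709]
wrist_force: [-11.8, -18.1, 8.6]
width: 0.694
chuck ee 25.0 62.4 F u,v,z -15.0 -15.6 8.6 T [-4.01  2.73  0.33] yaw 10.85 xax [ 0.014  -0.0069 -0.9999]
up in tool [-0.9999 -0.0094  0.0124] want -.0113,.0107
```

```bash
python3 -m jog '{"offset":[[0.006,0.008,0.0005],[0.01,0.015,0.0005],[0.015,0.022,0],[0.016,0.024,0],[0.016,0.024,0],[0.016,0.024,0]],"angular":[[0.004,-0.002,0.0005],[0.006,-0.004,0.001],[0.0085,-0.0046,0.001],[0.0085,-0.0046,0.001],[0.0085,-0.0046,0.001],[0.0085,-0.0046,0.001]]}';python3 st.py
python3 - <<'E'
from station import r
from h import *
s=r.read_state()
d=r.get_image("wrist");cv2.imwrite("pics/w15.png",cv2.resize(d["pixels"][130:300,200:440,::-1],None,fx=3.3,fy=3.3,interpolation=cv2.INTER_CUBIC));np.savez("pics/w15.npz",**d,ee=s["ee_pos"],q=s["tcp_rot"])
d=r.get_image("scene");a=d["pixels"][180:310,270:390,::-1];cv2.imwrite("pics/s15.png",cv2.resize(a,None,fx=4.6,fy=4.6,interpolation=cv2.INTER_CUBIC))
d=r.get_image("top");a=d["pixels"][140:340,140:400,::-1];cv2.imwrite("pics/t15.png",cv2.resize(a,None,fx=3,fy=3,interpolation=cv2.INTER_CUBIC))
E
python3 st.py
```

```text
time: 19.7
ee_pos: [532.3, 1.6, 41.0]
tcp_rot: [-0.071, 0.7, 0.062, 0.708]
wrist_force: [-12.5, -21.3, 7.1]
width: 0.696
chuck ee 24.9 62.3 F u,v,z -16.3 -18.5 7.1 T [-4.41  2.76  0.52] yaw 10.81 xax [ 0.0114 -0.0111 -0.9999]
up in tool [-0.9999 -0.0131  0.0091] want -.0113,.0107
chuck ee 24.9 62.4 F u,v,z -15.8 -19.1 7.7 T [-4.37  2.82  0.46] yaw 10.82 xax [ 0.0114 -0.0111 -0.9999]
up in tool [-0.9999 -0.013   0.0091] want -.0113,.0107
```

View pics/w15.png

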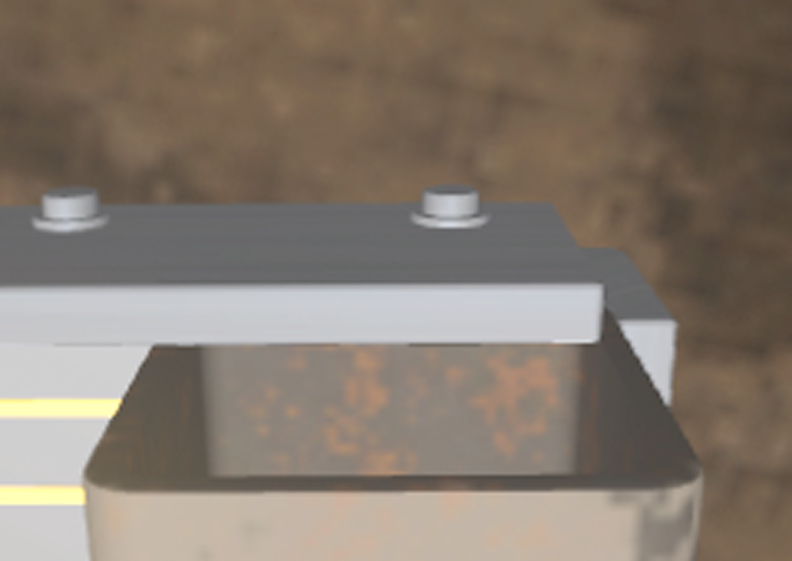

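View pics/s15.png

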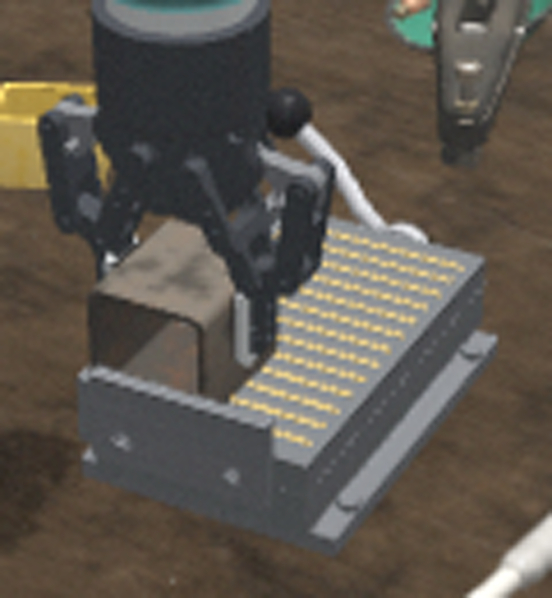

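View pics/t15.png

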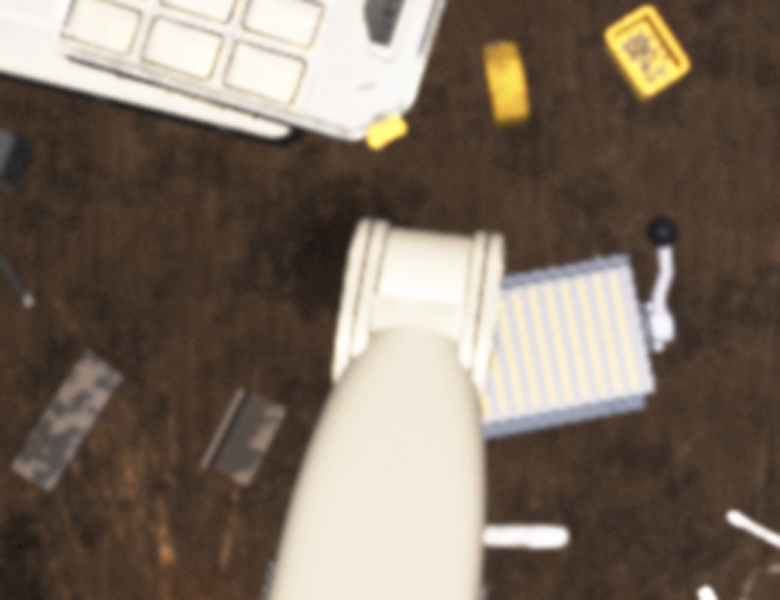

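```bash
python3 -m jog '{"offset":[[0.006,0.008,0.0005],[0.01,0.015,0.0005],[0.015,0.021,0],[0.016,0.022,0],[0.016,0.022,0],[0.016,0.022,0]],"angular":[[0.006,-0.003,0.002],[0.008,-0.005,0.003],[0.011,-0.006,0.004],[0.011,-0.006,0.004],[0.011,-0.006,0.004],[0.011,-0.006,0.004]]}';python3 st.py
```

```text
time: 20.6
ee_pos: [532.3, 1.7, 41.0]
tcp_rot: [-0.071, 0.7, 0.064, 0.707]
wrist_force: [-12.7, -18.7, 6.8]
width: 0.691
chuck ee 24.9 62.4 F u,v,z -16.1 -15.9 6.8 T [-4.02  2.67 -0.04] yaw 10.96 xax [ 0.0112 -0.0094 -0.9999]
up in tool [-0.9999 -0.0114  0.0092] want -.0113,.0107
```

```bash
python3 - <<'E'
from station import r
for _ in range(6): r.get_image("top")
E
python3 st.py; python3 -c "
from station import r
r.job_done();print(r.read_state()['time'])"
```

```text
chuck ee 25.0 62.4 F u,v,z -15.1 -16.6 6.9 T [-3.99  2.64 -0.11] yaw 10.96 xax [ 0.0113 -0.0094 -0.9999]
up in tool [-0.9999 -0.0114  0.0093] want -.0113,.0107
the job is handed in; nothing more can be done
the job is handed in; nothing more can be done
```

I threw the chuck's lever right over to the back, so the magnet is off. The tube offcut is in the corner of the chuck, and the arm is still gripping it and pressing it against both stops. I handed the job in at about 21 s of the 72 s.

**Lever:** the first two pushes passed over the knob without moving it. The fingertips really end about 35 mm short of the reported TCP. Both the images and the missing contact force showed this, against the description that puts the TCP at the fingertips. After correcting for that, the third push snapped the lever over. The wrist force was about 34 N at the last reading before it snapped. The knob was then seen about 74 mm behind the pivot, against 73 mm expected.

**Tube:** I gripped it across the 60 mm with the fingertips about 28 mm above its underside, so they clear the back rail. It is held at 60 N with the opening steady at about 59 mm.

**Last checks:**
- **Push:** 15–16 N towards the back rail and 16–17 N towards the end stop, both steady. The force down on the face is about 7 N, and the twist about the vertical is almost zero.
- **Squareness:** the tool's yaw is 10.96°, against about 11.0° measured for the chuck. Its tilt is within about 0.1° of its tilt when it gripped the tube on the bench. An earlier press had tipped the tube about 0.5° and another had turned it about 0.2°, and I corrected both.
- **Position:** more push did not move the tube any further. The last close pictures, taken just before the final small yaw correction, show it in the corner. I saw nothing else on the bench moved, though in the last top view the arm hides the spot in front of the chuck. I did not measure the other things again.

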